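Hang the honing blocks to dry

ROBOT

A 7-joint arm with a two-finger parallel gripper is mounted at the origin on a cart in front of the work surface, level with it; the furniture and walls round the work are solid. World frame = base frame: x ahead of the robot, y to its left, z up, the work surface at z = 0. Lengths are in m, angles in rad, forces in N, time in s.
With the tool pointing down it reaches from about 0.4 to 0.875 m from the base axis. Payload 6.5 kg.
Tool frame: the origin (TCP) lies midway between the tips of the shut fingers; the grasp point (between the pads) lies 19 mm behind it (ctrl.grip_depth is the distance from the TCP to the grasp point, in m); z points along the fingers, y is the line along which they close (so a half turn about z gives the same grasp; the last joint's range is limited). The gripper opens to 85 mm and grips with 20 to 120 N. Pads are 22 mm wide; open, the fingers measure 114 mm over their backs; the gripper's body (76 mm by 85 mm) begins 54 mm behind the grasp point. The pads swing forward as they close: fully open they stand 13 mm farther back than shut.
Start: joints at [1.11, 0.536, -0.004, 1.538, 0.003, 1.067, -0.071], TCP at [0.25, -0.6, 0.231] pointing down, gripper open.
Joint ranges: [-2.7, 2.7], [-0.37, 2.16], [-1.27, 1.26], [0.24, 2.4], [-1.31, 4.45], [0.19, 1.91], [-2.76, 2.76]. Speed limits (rad/s): [2.39, 2.39, 3.14, 3.14, 3.14, 3.14, 3.14].

INTERFACE

Orientations are given as [roll, pitch, yaw] about the fixed x, y, z axes, in that order (R = Rz(yaw) Ry(pitch) Rx(roll)).
In Python, from cell import ctrl gives the robot as it stands. Calls block until the motion is done:
- ctrl.movep(position, orientation): joint-space move of the TCP to a pose.
- ctrl.movel(position, attitude=None, rate=0.15, contact_N=None): straight line of the TCP; attitude=None keeps the orientation; rate is the mean speed in m/s. With contact_N (N) it stops when the force on the tool has changed by that much, and returns True; else False.
- ctrl.move_joints(angles): joint-space move.
- ctrl.set_gripper(opening, f_grip=None): finger opening in m; f_grip is the grip in N (None keeps the last); returns when the fingers have stopped.
- ctrl.sleep(seconds).
- ctrl.inverse_kinematics(position, orientation): joint angles nearest the present ones, or None.
- ctrl.read_camera(name): name is "scene" or "top" or "wrist"; returns the picture (480x640x3 uint8, red, green, blue); there is no depth.
- ctrl.get_calibration(name): a dict with "camera_matrix" (3x3 intrinsics, pixels), "pose" (4x4, takes a point from camera to world coordinates); the wrist camera has in their place "tool_from_camera" (4x4, takes a point from camera to tool coordinates, whose origin is the TCP and whose axes are the flange's). Camera axes: x right, y up, looking along -z (the intrinsics and any distortion apply to the point x, -y, -z); pixel columns grow to the right and rows downward; lengths in m; the calibration is good to about 2 mm. A picture is of the moment at which its call begins: read the wrist's pose just before it. get_calibration takes no time and is no camera call.
A pose or a line that the arm cannot do raises ctrl.IKError and nothing moves.
- ctrl.close_job(): hands the job in; it is judged then, once.
Trained networks look in the newest picture that a camera, given by its name, has taken for a name from the list of things; names that differ only in an ending like _2 or _b are one class to them, and where a whole thing is asked for, a point or a joint stands for the part that bears it (a point fixed in the world has none). Each returns a list of dicts, best first, with "p" (0 to 1); they miss things now and then, are a little off and sometimes report something else, mostly with a low value. They report only what shows in the picture. A call takes as long as a camera call.
- ctrl.regions_of(camera, target): "region" (480x640 bool, what is visible of it) and "xy" ([column, row] in pixels, amid what is visible of it).
Readings, each from a call of its own:
- ctrl.current_time_s(): time.
- ctrl.current_q(): joint angles.
- ctrl.current_joint_velocities(): joint speeds.
- ctrl.current_joint_torque(): joint torques, N m.
- ctrl.current_tcp_pos(): TCP position.
- ctrl.current_orientation(): TCP orientation.
- ctrl.current_contact_force(): force on the tool from outside, world axes, zero at the start.
- ctrl.current_moment(): the same for the moment, N m.
- ctrl.current_finger_gap(): finger opening in m.
- ctrl.current_grasp_force(): force on a finger pad.
Only numpy, scipy, OpenCV 4.12 (cv2) and the standard library are available. Lean on these libraries where they do the work, as an engineer would, in place of code of your own. Each camera call takes 0.05 s, during which the arm holds its last target. There are 200 camera calls.

TASK

Before hanging anything, turn the swivel hook of the drying stand round until it points out over the middle of the drip dish. Then take the honing blocks out of the recessed rack (they lie too deep and close for fingers: press each one's plain end down into its well and it tips up and stays up) and hang every block by its hole on the hook, hanging free and still over the dish. Leave the wax tin and the masking tape where they are.

Things in the scene. Friction and masses are not known exactly. Their poses are not given: they have to be found in the camera images.
- rack: Fixed wooden rack 153 x 242 x 62 mm high, four pockets side by side (centres y = -87, -29, 29, 87 mm), some may be empty. Origin: table level under its middle; x along the pockets, z up. Pocket: x -63 to +66 mm, 44 mm wide; its floor, 44 mm above the table, ends at x = +9 mm; from there to x = +66 is a well, bottom 4 mm above the table.
- stand: Steel drying stand, loose, 2.6 kg: base plate 110 x 110 x 16 mm, post 22 mm thick, and a drip dish (150 x 110 mm, rim 12 mm high) joined on its -x side, reaching to x = -200 mm. Origin: on the post's axis at table level, z up. The hook's rod axis is 180 mm above the origin; the swivel head is 32 mm across, its top at 193 mm.
- hook (a joint): Angle (rad) of the swivel hook about the post: 0 = pointing along the stand's -x, over the middle of the drip dish; grows counter-clockwise seen from above (at pi/2 it points along the stand's -y). Range -0.8 to 2.5. It turns stiffly (0.15 N m), stays where it is left, and can be pushed round by the side of its rod.
- hook_root (a point): Point on the post's axis at the height of the hook's rod; its frame turns with the hook, whose rod runs along its -x, z up. The rod is a level round steel bar 9 mm thick from the post to x = -160 mm; its last piece bends up to end at x = -170, z = +9 mm.
- hook_tip (a point): Centre of the rounded, upturned end of the hook, 170 mm out from the post's axis and 9 mm above the rod's axis.
- block_1: Honing block 1: wooden bar 120 x 40 x 16 mm, 0.2 kg, steel plate on top, through hole (30 mm along, 22 mm across) near its -x end. Origin: centre of its underside; x along the bar, z up through it. Starts flat in a pocket, axes as the rack's, top 2 mm below the rack's, 2 mm play at the sides. It may be absent.
- block_1_hole (a point): Centre of the hole of block 1: 22 mm from the end of the bar (x = -38 mm in the block's frame), in the middle of its thickness (z = 8 mm). Axes as the block's.
- block_2: Honing block 2, exactly like block 1; may be absent. Pressing the plain end (+x) of a block in its pocket down by 20 mm tips it over the floor's edge; it then drops by itself to a tilt of 35 to 50 degrees, plain end in the well, hole end some 40 mm above the rack, and stays so.
- block_2_hole (a point): Centre of the hole of block 2: 22 mm from the end of the bar (x = -38 mm in the block's frame), in the middle of its thickness (z = 8 mm). Axes as the block's.
- block_3: Honing block 3, exactly like block 1; may be absent. Axes and behaviour as block 1 and 2.
- block_3_hole (a point): Centre of the hole of block 3: 22 mm from the end of the bar (x = -38 mm in the block's frame), in the middle of its thickness (z = 8 mm). Axes as the block's.
- block_4: Honing block 4, exactly like block 1; may be absent. Axes and behaviour as block 1 and 2.
- block_4_hole (a point): Centre of the hole of block 4: 22 mm from the end of the bar (x = -38 mm in the block's frame), in the middle of its thickness (z = 8 mm). Axes as the block's.
- wax_tin: Round flat tin of wax, 77 mm across, 31 mm high; bystander. Origin: centre of its underside.
- masking_tape: Roll of masking tape lying flat, 98 mm across, 25 mm high; bystander. Origin: centre of its underside.

How it is judged:
By the outcome, as a careful person would: the job done as asked, in the order asked, and still so for the second after the job is handed in, with the robot touching nothing.
Of block_1, block_2, block_3, block_4 only 3 to 4 are there at a start; the rules pass over those that are not, and their reading is None.
At some moment in a run one of stand may be knocked a few centimetres aside while the robot is not near it.
Once in a run the grip may slacken for a moment while it holds something.
It also fails if it takes over 210 s, if anything falls off the work surface, if the arm or the gripper's body presses on something with over 40 N, if the wrist force passes 120 N, or if a joint passes its speed limit or range.

## Working session

There is one attempt and no reset: what is moved stays moved. The work goes in short steps, each a Python script; the robot and the scene stay as the last script left them, time stands still between calls to the robot, and variables do not carry over. Pictures are saved under pics/ and viewed, at most 14 in all, crops included, and the job is handed in when it is done.

```bash
ls; mkdir -p pics
python3 - <<'E'
from cell import ctrl
import cv2,numpy as np
np.set_printoptions(precision=4,suppress=True)
for c in("scene","top"):
    im=ctrl.read_camera(c); cv2.imwrite(f"pics/{c}0.png",im[:,:,::-1])
    print(c,ctrl.get_calibration(c))
    for n in("rack","stand","hook","hook_tip","block_1","wax_tin","masking_tape"):
        print(n,[(round(d["p"],2),np.round(d["xy"]),int(d["region"].sum())) for d in ctrl.regions_of(c,n)])
print(ctrl.get_calibration("wrist"),ctrl.grip_depth,ctrl.current_time_s(),ctrl.current_orientation())
E
```

```text
pics
scene {'camera_matrix': array([[519.8309,   0.    , 323.7169],
       [  0.    , 519.8309, 239.1903],
       [  0.    ,   0.    ,   1.    ]]), 'pose': array([[-0.8374,  0.3561, -0.4146,  0.0717],
       [-0.5461, -0.5734,  0.6107,  0.6037],
       [-0.0203,  0.7378,  0.6747,  0.8402],
       [ 0.    ,  0.    ,  0.    ,  1.    ]])}
rack [(0.62, array([235., 329.]), 7886)]
stand [(0.61, array([339., 249.]), 4623), (0.4, array([318., 177.]), 320)]
hook [(0.8, array([316., 178.]), 398)]
hook_tip [(0.58, array([314., 178.]), 395), (0.35, array([198., 336.]), 1166)]
block_1 [(0.97, array([199., 335.]), 1164), (0.72, array([276., 293.]), 832), (0.68, array([253., 306.]), 944)]
wax_tin [(0.69, array([378., 195.]), 674)]
masking_tape [(0.81, array([414., 223.]), 884)]
top {'camera_matrix': array([[567.043 ,   0.    , 317.9832],
       [  0.    , 567.043 , 239.0176],
       [  0.    ,   0.    ,   1.    ]]), 'pose': array([[ 0.0068,  0.9954, -0.0952,  0.4185],
       [-1.    ,  0.0067, -0.0014, -0.0673],
       [-0.0008,  0.0953,  0.9955,  1.3162],
       [ 0.    ,  0.    ,  0.    ,  1.    ]])}
rack [(0.62, array([209., 219.]), 4851)]
stand [(0.86, array([351., 245.]), 5422)]
hook [(0.58, array([369., 194.]), 568)]
hook_tip [(0.61, array([374., 192.]), 638)]
block_1 [(0.7, array([181., 206.]), 842), (0.55, array([230., 225.]), 955)]
wax_tin [(0.63, array([442., 232.]), 900)]
masking_tape [(0.9, array([446., 290.]), 716)]
{'camera_matrix': array([[343.8216,   0.    , 321.1768],
       [  0.    , 343.8216, 238.1018],
       [  0.    ,   0.    ,   1.    ]]), 'tool_from_camera': array([[ 0.0016,  0.9498,  0.313 ,  0.0806],
       [ 1.    , -0.0018,  0.0004,  0.0008],
       [ 0.001 ,  0.313 , -0.9498, -0.1412],
       [ 0.    ,  0.    ,  0.    ,  1.    ]])} 0.0187 0.8 [3.1415 0.     0.3948]
```

View pics/top0.png

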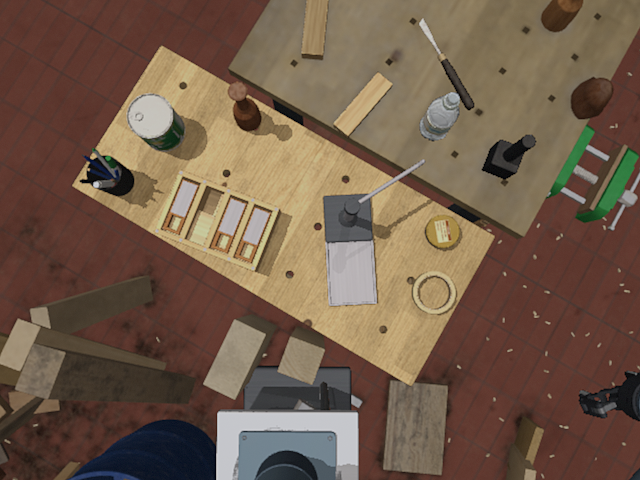

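View pics/scene0.png

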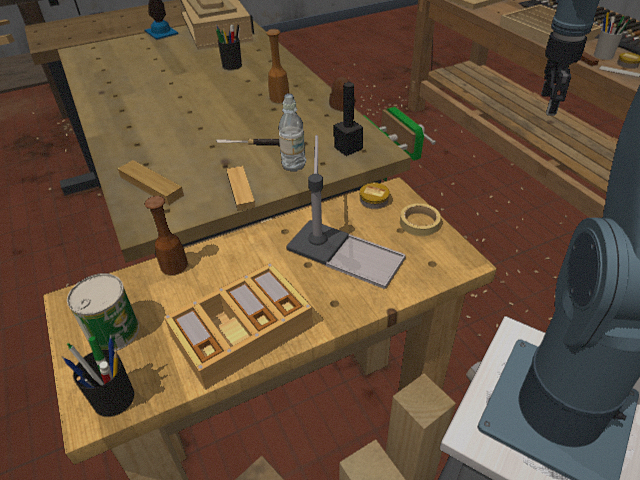

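```bash
cat > h.py <<'E'
from cell import ctrl
import cv2,numpy as np
from scipy.spatial.transform import Rotation as R
from scipy.optimize import least_squares
np.set_printoptions(precision=4,suppress=True)
def campose(c):
    k=ctrl.get_calibration(c)
    if c!="wrist": return k["camera_matrix"],k["pose"]
    T=np.eye(4);T[:3,:3]=R.from_euler("xyz",ctrl.current_orientation()).as_matrix();T[:3,3]=ctrl.current_tcp_pos()
    return k["camera_matrix"],T@k["tool_from_camera"]
def ray(c,uv,z,kp=None):
    K,P=kp or campose(c)
    d=np.linalg.inv(K)@[uv[0],uv[1],1]; d=P[:3,:3]@(d*[1,-1,-1]); o=P[:3,3]
    return o+d*(z-o[2])/d[2]
def proj(c,X,kp=None):
    K,P=kp or campose(c)
    p=(np.atleast_2d(X)-P[:3,3])@P[:3,:3]*[1,-1,-1]; p=p@K.T
    return p[:,:2]/p[:,2:]
def quad(mask):
    return cv2.boxPoints(cv2.minAreaRect(np.argwhere(mask)[:,::-1].astype(np.float32)))
E
python3 - <<'E'
from h import *
a=cv2.imread("pics/top0.png");
b=np.vstack([cv2.resize(a[165:275,150:290],(800,628))[:590]])
cv2.imwrite("pics/c1.png",b)
b=cv2.resize(a[150:310,310:440],None,fx=3.7,fy=3.7,interpolation=cv2.INTER_CUBIC); cv2.imwrite("pics/c2.png",b)
ctrl.read_camera("top")
m=ctrl.regions_of("top","rack")[0]["region"]; print(quad(m))
for p in quad(m): print(ray("top",p,.062))
for d in ctrl.regions_of("top","block_1"): print(d["p"],[ray("top",p,.06) for p in quad(d["region"])])
m=ctrl.regions_of("top","stand")[0]["region"]; print(quad(m),[ray("top",p,.012) for p in quad(m)])
h=ctrl.regions_of("top","hook")[0]["region"]; print(quad(h),[ray("top",p,.18) for p in quad(h)])
E
```

```text
[[153.2949 232.6703]
 [178.1046 168.874 ]
 [281.7614 209.185 ]
 [256.9517 272.9812]]
[0.5503 0.301  0.062 ]
[0.6949 0.2502 0.062 ]
[0.6049 0.0159 0.062 ]
[0.4623 0.0689 0.062 ]
0.95 [array([0.5205, 0.1753, 0.06  ]), array([0.6313, 0.134 , 0.06  ]), array([0.6161, 0.0955, 0.06  ]), array([0.5056, 0.137 , 0.06  ])]
0.65 [array([0.4972, 0.1225, 0.06  ]), array([0.6111, 0.0795, 0.06  ]), array([0.5954, 0.0395, 0.06  ]), array([0.4817, 0.0828, 0.06  ])]
0.59 [array([0.5603, 0.2833, 0.06  ]), array([0.6724, 0.2446, 0.06  ]), array([0.6572, 0.2041, 0.06  ]), array([0.5453, 0.243 , 0.06  ])]
[[290.6074 291.732 ]
 [344.9848 134.3845]
 [422.9261 161.3201]
 [368.5487 318.6676]] [array([ 0.4216, -0.0035,  0.012 ]), array([ 0.791 , -0.1272,  0.012 ]), array([ 0.7277, -0.3098,  0.012 ]), array([ 0.3617, -0.1819,  0.012 ])]
[[340.1566 204.8232]
 [415.1819 149.1225]
 [424.8484 162.1428]
 [349.8231 217.8434]] [array([ 0.5971, -0.11  ,  0.18  ]), array([ 0.7131, -0.263 ,  0.18  ]), array([ 0.6862, -0.2824,  0.18  ]), array([ 0.5707, -0.1297,  0.18  ])]
```

View pics/c1.png

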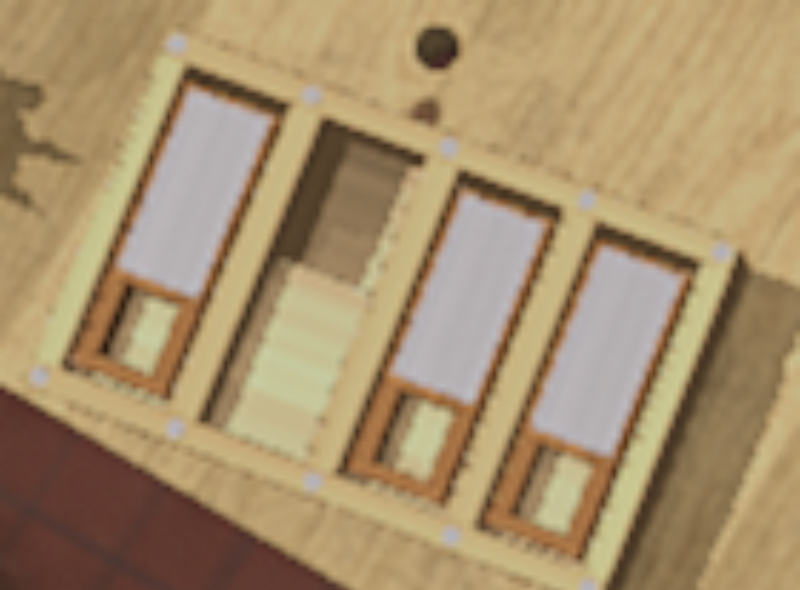

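View pics/c2.png

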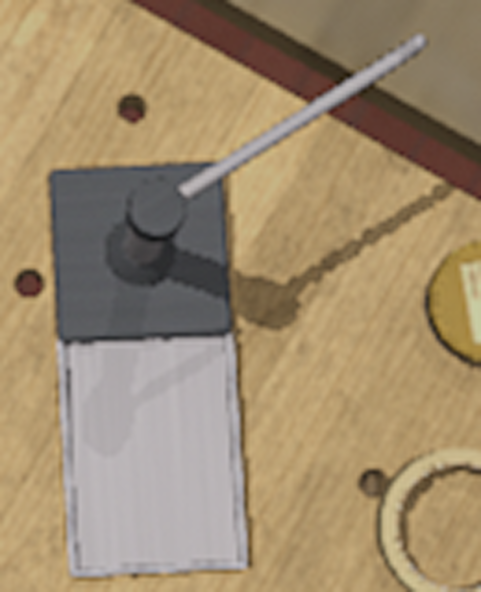

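The top view shows blocks in pockets +87, -29 and -87, with their hole ends towards the robot. The pocket at +29 is empty. The dish points towards the robot and the hook points away to the right, with its tip at about (423,161).

```bash
cat >> h.py <<'E'
def stand_fit(px):  # px: plate back-left, back-right, dish end left, right, head centre, tip
    L=np.array([[.055,.055,.016],[.055,-.055,.016],[-.2,.055,.012],[-.2,-.055,.012],[0,0,.193]])
    def W(v): 
        c,s=np.cos(v[2]),np.sin(v[2]); M=np.array([[c,-s,0],[s,c,0],[0,0,1]])
        t=v[2]+np.pi+v[3]; r=np.array([v[0]+.17*np.cos(t),v[1]+.17*np.sin(t),.189])
        return np.vstack([L@M.T+[v[0],v[1],0],r])
    f=lambda v:(proj("top",W(v))-px).ravel()
    s=least_squares(f,[.58,-.13,0,2.]); return s.x,f(s.x)
E
python3 - <<'E'
from h import *
px=np.array([(50,172),(221,163),(72,577),(247,567),(157,206),(421,41)])/3.7+[310,150]
v,r=stand_fit(px);print(v,r)
# tipped-block pick test IK and hang IK
Rr=-.36
for pit in (0,.3,.6,.8):
  for y in(.087,-.087):
    p=np.array([.578,.159])+R.from_euler("z",Rr).as_matrix()[:2,:2]@[-.02,y]
    M=R.from_euler("z",Rr)*R.from_euler("y",-pit)*R.from_euler("x",np.pi)
    print(pit,y,ctrl.inverse_kinematics([*p,.07],M.as_euler("xyz")),(M.as_matrix()[:,2]))
for pit in(0,-.2,-.4):
  for x in(.07,.2):
    M=R.from_euler("z",v[2])*R.from_euler("y",-pit)*R.from_euler("x",np.pi)
    p=v[:2]-x*np.array([np.cos(v[2]),np.sin(v[2])])
    print(pit,x,p,ctrl.inverse_kinematics([*p,.155],M.as_euler("xyz")))
ctrl.read_camera("scene")
E
```

```text
[ 0.5924 -0.1348  0.0605  2.088 ] [-0.4224 -0.788   0.6817 -0.873  -0.3018  0.1933  0.4597  0.2987  0.3282
  0.5332 -0.6974  0.4686]
0 0.087 [-0.3073  0.7287 -0.2312  1.6553  0.2181  0.7829 -2.5677] [-0. -0. -1.]
0 -0.087 [-0.1065  0.5876 -0.1753  1.9392  0.1652  0.6284 -2.3177] [-0. -0. -1.]
0.3 0.087 [-1.1077  0.7857  0.7176  1.887  -0.5373  0.4816 -2.0665] [ 0.2766 -0.1041 -0.9553]
0.3 -0.087 [-0.5383  0.5218  0.2085  2.1685  0.3874  0.2531 -2.6649] [ 0.2766 -0.1041 -0.9553]
0.6 0.087 [-0.3147  0.743  -0.5447  1.9731  1.4911  0.8659  2.4142] [ 0.5284 -0.1989 -0.8253]
0.6 -0.087 [-0.665   0.5612  0.167   2.3365  1.9258  0.3959  1.9338] [ 0.5284 -0.1989 -0.8253]
0.8 0.087 [-0.9708  0.7457  0.1769  2.0656  1.5521  0.6197  2.0512] [ 0.6714 -0.2527 -0.6967]
0.8 -0.087 None [ 0.6714 -0.2527 -0.6967]
0 0.07 [ 0.5226 -0.139 ] [ 0.2988  0.4573 -0.1555  1.8865  0.095   0.8049 -1.4172]
0 0.2 [ 0.3928 -0.1469] [ 0.4041  0.2749 -0.1756  2.1767  0.0741  0.6954 -1.3322]
-0.2 0.07 [ 0.5226 -0.139 ] [ 0.2319  0.5597 -0.1111  1.7259  0.1112  1.0584 -1.4427]
-0.2 0.2 [ 0.3928 -0.1469] [ 0.322   0.3776 -0.1376  2.0391  0.1248  0.9263 -1.4062]
-0.4 0.07 [ 0.5226 -0.139 ] [ 0.1752  0.6773 -0.0664  1.5644  0.1139  1.298  -1.448 ]
-0.4 0.2 [ 0.3928 -0.1469] [ 0.2439  0.4942 -0.0864  1.9043  0.1388  1.1407 -1.4338]
```

```bash
cat > s1.py <<'E'
from h import *
S=np.array([.5924,-.1348]);yw=.0605;a0=2.088
def pt(a,r,d,z): # a: hook angle; d: offset on growing-angle side
    t=yw+np.pi+a; return [*(S+r*np.array([np.cos(t),np.sin(t)])+d*np.array([-np.sin(t),np.cos(t)])),z]
ctrl.set_gripper(0)
o=None
for y in (yw+np.pi/2,yw-np.pi/2):
    e=[np.pi,0,y]
    q=[ctrl.inverse_kinematics(pt(a,.12,.03,.165),e) for a in(a0,1.2,0)]
    print(y,q)
    if o is None and all(x is not None for x in q): o=e
if o:
    ctrl.movep([.45,-.45,.3],o)
    ctrl.movep(pt(a0,.12,.045,.28),o)
    ctrl.movel(pt(a0,.12,.045,.165),rate=.1)
    for a in np.linspace(a0,0,12): ctrl.movel(pt(a,.12,.0155+.006*np.sin(a),.165),rate=.08)
    print(ctrl.current_contact_force())
    ctrl.movel(pt(0,.12,.05,.165)); ctrl.movel(pt(0,.12,.06,.32),rate=.2)
    p=ctrl.read_camera("top"); cv2.imwrite("pics/t1.png",p[:,:,::-1])
    cv2.imwrite("pics/c3.png",cv2.resize(p[150:310,290:440,::-1],None,fx=3.7,fy=3.7,interpolation=cv2.INTER_CUBIC))
    print(ctrl.current_time_s())
E
python3 s1.py
```

```text
1.6312963267948966 [array([ 0.4576,  0.7459, -0.3479,  1.3707,  0.2668,  1.0709,  0.1275]), array([ 0.59  ,  0.6168, -0.3532,  1.6079,  0.2465,  0.9611,  0.2153]), array([ 0.6169,  0.4195, -0.4427,  1.9558,  0.2415,  0.8175,  0.1018])]
-1.5102963267948966 [array([ 0.0609,  0.7364,  0.3073,  1.4015, -0.2378,  1.04  , -2.6672]), array([ 0.1339,  0.605 ,  0.3056,  1.6389, -0.215 ,  0.9309, -2.5636]), array([ 0.0786,  0.386 ,  0.2219,  1.9871, -0.118 ,  0.7805, -2.7124])]
[-0.0837  0.1023  0.1763]
12.1667
```

View pics/c3.png

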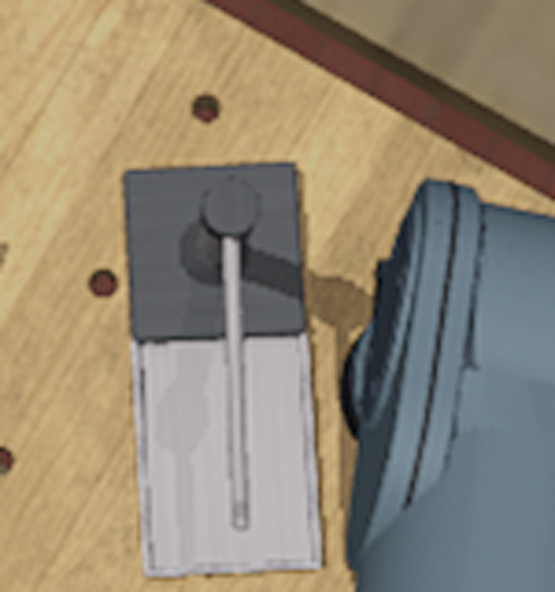

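The hook now points down the middle of the dish, tip at about (240,522) in the crop, and the stand hasn't moved. Next I'll fit the pose and look at the rack from close by.

Run:
```python
from h import *
px=np.array([(125,172),(296,163),(147,577),(322,567),(231,206),(241,524)])/3.7+[290,150]
v,r=stand_fit(px);print(v,r)
C=np.array([.578,.159]);yr=-.36
M=R.from_euler("z",yr)*R.from_euler("x",np.pi)
# camera is at tool +x .08, looking tilted; place TCP so view centres on rack
ctrl.movep([.5,.1,.3],M.as_euler("xyz"))
kp=campose("wrist"); p=ctrl.read_camera("wrist"); np.savez("w1.npz",K=kp[0],P=kp[1])
cv2.imwrite("pics/w1.png",p[:,:,::-1])
c=lambda y,x=0:[*(C+R.from_euler("z",yr).as_matrix()[:2,:2]@[x,y]),.062]
print(proj("wrist",[c(sy*.121,sx*.0765) for sx in(-1,1) for sy in(-1,1)],kp))
print(ctrl.current_q())
```

```text
[ 0.5922 -0.1348  0.0623 -0.0324] [-0.7241 -0.6482  0.3758 -0.8184 -0.401   0.3268  0.3559  0.344   0.3396
  0.6434  0.0003  0.0141]
[[354.043  221.8232]
 [142.362  221.5114]
 [358.8253  74.802 ]
 [117.7     74.4536]]
[ 0.0549  0.2511 -0.4031  1.8057  0.1093  1.1068 -2.3172]
```

View pics/w1.png

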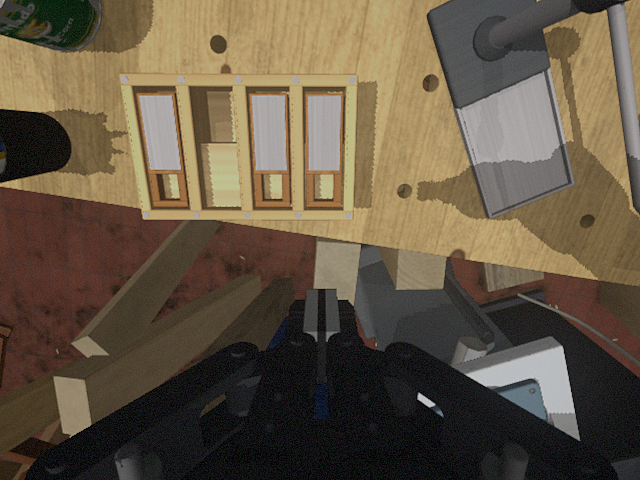

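```bash
cat >> h.py <<'E'
class Rk: pass
def rackset(v):
    Rk.C=np.array(v[:2]);Rk.y=v[2]
def rk(x,y,z):
    c,s=np.cos(Rk.y),np.sin(Rk.y); return np.array([Rk.C[0]+c*x-s*y,Rk.C[1]+s*x+c*y,z])
def ori(yaw,pit=0): # pit>0: tool leans to point forward
    return (R.from_euler("z",yaw)*R.from_euler("y",-pit)*R.from_euler("x",np.pi)).as_euler("xyz")
def press(y):
    o=ori(Rk.y); ctrl.set_gripper(0)
    ctrl.movep(rk(.048,y,.13),o); ctrl.movel(rk(.048,y,.066),rate=.12)
    print("press contact",ctrl.movel(rk(.048,y,.036),rate=.04,contact_N=30),ctrl.current_tcp_pos(),ctrl.current_contact_force())
    ctrl.movel(rk(.048,y,.15),rate=.15)
E
python3 - <<'E'
from h import *
d=np.load("w1.npz");kp=(d["K"],d["P"])
px=np.array([(353.5,219),(142.3,219.3),(356.8,74.5),(121,75)])
def f(v):
    rackset(v); return (proj("wrist",[rk(sx*.0765,sy*.121,.062) for sx in(-1,1) for sy in(-1,1)],kp)-px).ravel()
s=least_squares(f,[.578,.159,-.36]);print(s.x,s.fun); rackset(s.x)
open("h.py","a").write(f"rackset({s.x.tolist()})\n")
press(-.087)
ctrl.movep(rk(-.10,-.087,.24),ori(Rk.y))
kp=campose("wrist");p=ctrl.read_camera("wrist");cv2.imwrite("pics/w2.png",p[:,:,::-1]);np.savez("w2.npz",K=kp[0],P=kp[1])
print(ctrl.current_q(),ctrl.current_time_s())
for y in(.087,-.029,-.087):
  for fl in(0,np.pi):
    for pit in(.3,.5,.6,.7,.8):
      print(y,fl,pit,ctrl.inverse_kinematics(rk(-.015,y,.07),(R.from_euler("xyz",ori(Rk.y,pit))*R.from_euler("z",fl)).as_euler("xyz")))
E
```

```text
[ 0.5787  0.1584 -0.3587] [ 0.8929  1.9571  0.2833  1.613   2.2285 -0.8222 -3.2636 -1.3232]
press contact False [0.5933 0.0602 0.0362] [-0.2311 -0.1266 -0.1853]
[ 0.0298  0.2474 -0.4215  1.9725  0.1236  0.9467 -2.3838] 18.7167
0.087 0 0.3 [-0.8526  0.6858  0.36    1.8643  0.0405  0.4459 -2.5538]
0.087 0 0.5 [-1.2113  0.8023  0.7216  1.9808 -0.2296  0.2533 -2.4404]
0.087 0 0.6 [-1.3736  0.9213  0.8913  2.0272 -0.652   0.1964 -2.1244]
0.087 0 0.7 [-1.5172  1.0891  1.0501  2.0648 -1.2343  0.2184 -1.6735]
0.087 0 0.8 [-1.2467  0.8339  0.5497  2.0766  1.4631  0.3602  2.0361]
0.087 3.141592653589793 0.3 [-0.0354  0.8028 -0.7686  1.8137  1.1358  0.8664 -0.2252]
0.087 3.141592653589793 0.5 [-0.1661  0.7728 -0.6813  1.9194  1.4031  0.8794 -0.5551]
0.087 3.141592653589793 0.6 [-0.2267  0.7805 -0.6519  1.962   1.5325  0.9336 -0.7135]
0.087 3.141592653589793 0.7 [-0.2997  0.7942 -0.607   1.9978  1.6384  0.9984 -0.8567]
0.087 3.141592653589793 0.8 [-0.3785  0.8167 -0.5549  2.0258  1.7229  1.074  -0.9845]
-0.029 0 0.3 [-0.5914  0.5646  0.1809  2.0682  0.3761  0.3281 -2.7229]
-0.029 0 0.5 [-0.2447 
[... 786 characters left out ...]
998  0.5359  0.1707  2.2766  1.6222  0.2741  2.3104]
-0.087 0 0.6 [-0.9365  0.6291  0.5143  2.3422  2.2612  0.2263  1.5482]
-0.087 0 0.7 [-1.148   0.7635  0.7099  2.3919  2.6979  0.2917  0.977 ]
-0.087 0 0.8 [-0.617   0.6565 -0.0058  2.3952  2.0817  0.7559  1.6827]
-0.087 3.141592653589793 0.3 [ 0.202   0.6252 -0.6913  2.116   1.196   0.6229 -0.1755]
-0.087 3.141592653589793 0.5 [ 0.0269  0.5999 -0.5754  2.2413  1.6262  0.6499 -0.693 ]
-0.087 3.141592653589793 0.6 [-0.0459  0.6197 -0.5459  2.2934  1.803   0.7428 -0.9154]
-0.087 3.141592653589793 0.7 [-0.1211  0.6559 -0.5164  2.3375  1.9297  0.8649 -1.0941]
-0.087 3.141592653589793 0.8 [-0.1912  0.7098 -0.4931  2.3719  2.0138  1.0093 -1.2346]
```

View pics/w2.png

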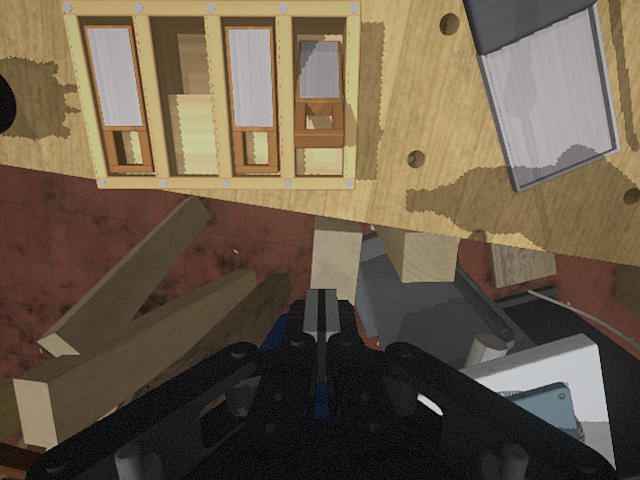

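```bash
cat >> h.py <<'E'
def flip(o): return (R.from_euler("xyz",o)*R.from_euler("z",np.pi)).as_euler("xyz")
def endpts(t,L,y):
    u=np.array([.009-L*np.cos(t),y,.044+L*np.sin(t)]); w=u+.016*np.array([np.sin(t),0,np.cos(t)])
    return u,w
def tiltfit(y,col,rtop,rbot,kp):
    def f(v):
        P=[rk(*p) for p in endpts(v[0],v[1],v[2])]
        return (proj("wrist",P,kp)-[[col,rbot],[col,rtop]]).ravel()
    s=least_squares(f,[.75,.06,y]); return s.x,s.fun
E
python3 - <<'E'
from h import *
d=np.load("w2.npz");kp=(d["K"],d["P"])
v,r=tiltfit(-.087,319.5,129.5,148,kp);print(v,np.degrees(v[0]),r)
a=cv2.imread("pics/w2.png");cv2.imwrite("pics/c4.png",cv2.resize(a[5:195,280:370],None,fx=3,fy=3,interpolation=cv2.INTER_CUBIC))
E
```

```text
[ 1.      0.081  -0.0864] 57.29805857256308 [ 0.0374  0.0001 -0.0356 -0.0001]
```

View pics/c4.png

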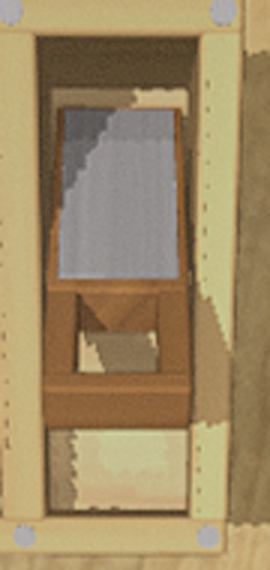

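```bash
cat >> h.py <<'E'
def blockfit(px,kp,y):
    # px: near top L,R, far top L,R, near bottom L,R ; returns hole-end top centre x,z (rack), tilt, y, yaw
    def f(v):
        x,z,t,y=v; ex=np.array([np.cos(t),0,-np.sin(t)]);ez=np.array([np.sin(t),0,np.cos(t)]);ey=np.array([0,1,0]);o=np.array([x,y,z])
        P=[o+.02*ey,o-.02*ey,o+.12*ex+.02*ey,o+.12*ex-.02*ey,o-.016*ez+.02*ey,o-.016*ez-.02*ey]
        return (proj("wrist",[rk(*p) for p in P],kp)-px).ravel()
    s=least_squares(f,[-.03,.1,.75,y],loss="soft_l1"); return s.x,f(s.x)
E
python3 - <<'E'
from h import *
d=np.load("w2.npz");kp=(d["K"],d["P"])
px=np.array([(43,376),(190,376),(59,108),(181,108),(44,427),(189,427)])/3+[280,5]
v,r=blockfit(px,kp,-.087);print(v,np.degrees(v[2]),r)
x,z,t,_=v
# distance of the floor edge (9,44) from the underside plane
print("edge offset", ((.009-x)*np.sin(t)+(.044-z)*np.cos(t))+.016, "plain end", x+.12*np.cos(t), z-.12*np.sin(t))
E
```

```text
[-0.023   0.0963  0.8285 -0.0859] 47.4683772347499 [-0.6742  0.9181  0.9688  0.9632 -1.007   0.0993 -0.0119  0.1337  0.3335
 -1.4563  0.166  -1.4129]
edge offset 0.004181070756599646 plain end 0.058162125139011506 0.007892067777941478
```

```bash
cat >> h.py <<'E'
T=.80
def pick(y,g=.012,F=70):
    d=np.array([np.cos(T),0,-np.sin(T)]); o=flip(ori(Rk.y,np.pi/2-T))
    gp=np.array([-.030,y,.0959])+g*d; tcp=gp+ctrl.grip_depth*d
    pre=tcp-.08*d+[0,0,.03]
    ctrl.set_gripper(.07)
    print("pre",ctrl.inverse_kinematics(rk(*pre),o))
    ctrl.movep(rk(*(pre+[-.02,0,.06])),o); ctrl.movel(rk(*pre),rate=.15)
    print("hit",ctrl.movel(rk(*tcp),rate=.1,contact_N=15),ctrl.current_contact_force())
    ctrl.set_gripper(0,F); print("gap",ctrl.current_finger_gap(),ctrl.current_grasp_force(),ctrl.current_contact_force())
E
python3 - <<'E'
from h import *
pick(-.087)
print(ctrl.current_q(),ctrl.current_tcp_pos(),ctrl.current_time_s())
p=ctrl.read_camera("scene");cv2.imwrite("pics/s2.png",cv2.resize(p[200:400,130:360,::-1],None,fx=2.6,fy=2.6))
E
```

```text
pre NoneTraceback (most recent call last):
  File "<stdin>", line 2, in <module>
  File "h.py", line 65, in pick
    ctrl.movep(rk(*(pre+[-.02,0,.06])),o); ctrl.movel(rk(*pre),rate=.15)
    ~~~~~~~~~~^^^^^^^^^^^^^^^^^^^^^^^^^^^
cell.IKError: the arm cannot take that pose within its joint ranges
```

Run:
```python
from h import *
for y in(-.087,.087):
 for pit in(.77,.6,.45,.3):
  d=np.array([np.sin(pit),0,-np.cos(pit)]); o=flip(ori(Rk.y,pit))
  gp=np.array([-.030,y,.0959])+.012*np.array([np.cos(T),0,-np.sin(T)]); tcp=gp+ctrl.grip_depth*d
  for dx,h in((0,0),(0,.04),(.0,.08),(0,.12),(.05,.12)):
    q=ctrl.inverse_kinematics(rk(*(tcp+[dx,0,h])),o); print(y,pit,dx,h,q)
for x in(-.075,-.135,-.2):
  for pit in(0,-.2,-.35):
    c,s=np.cos(.0623),np.sin(.0623);print(x,pit,ctrl.inverse_kinematics([.5922+c*x,-.1348+s*x,.165],flip(ori(.0623,pit))))
```

```text
-0.087 0.77 0 0 [-0.1565  0.6826 -0.5007  2.3536  1.9894  0.9514 -1.174 ]
-0.087 0.77 0 0.04 [-0.1059  0.58   -0.5621  2.3545  1.8859  0.9107 -1.0562]
-0.087 0.77 0.0 0.08 [-0.0567  0.477  -0.616   2.3455  1.7702  0.866  -0.9269]
-0.087 0.77 0 0.12 [-0.0084  0.3757 -0.6618  2.3268  1.6417  0.8216 -0.7838]
-0.087 0.77 0.05 0.12 [ 0.0488  0.4187 -0.6226  2.2471  1.6819  0.7757 -0.7078]
-0.087 0.6 0 0 [-0.0384  0.6171 -0.5465  2.2867  1.7971  0.7377 -0.9001]
-0.087 0.6 0 0.04 [ 0.0113  0.5241 -0.6038  2.2794  1.6557  0.7156 -0.753 ]
-0.087 0.6 0.0 0.08 [ 0.0649  0.4341 -0.6602  2.2627  1.5032  0.7    -0.5934]
-0.087 0.6 0 0.12 [ 0.1209  0.3478 -0.713   2.2371  1.3434  0.6925 -0.4247]
-0.087 0.6 0.05 0.12 [ 0.1689  0.4049 -0.6864  2.1512  1.3541  0.6765 -0.3322]
-0.087 0.45 0 0 [ 0.0686  0.5977 -0.5959  2.2097  1.5178  0.6207 -0.5596]
-0.087 0.45 0 0.04 [ 0.1274  0.5183 -0.6641  2.1969  1.3597  0.6352 -0.3992]
-0.087 0.45 0.0 0.08 [ 0.1874  0.4417 -0.7288  2.1756  1.2033  0.6566 -0.2403]
-0.087 0.45 0 0.12 [ 0.2443  0.3672 -0.7839  2.1464  1.0508  0.6837 -0.0846]
-0.087 0.45 0.05 0.12 [ 
[... 1873 characters left out ...]
336]
0.087 0.3 0.05 0.12 [ 0.0746  0.6964 -0.8736  1.6668  0.9404  1.0236  0.0539]
-0.075 0 [ 0.9562  0.6879 -1.0741  1.8559  0.7048  1.0384  1.2227]
-0.075 -0.2 [ 0.8629  0.8087 -1.0765  1.6951  0.7042  1.3172  1.2146]
-0.075 -0.35 [ 0.7956  0.9031 -1.078   1.5741  0.7094  1.5135  1.2055]
-0.135 0 [ 1.0421  0.5803 -1.0707  1.994   0.6338  0.9482  1.2783]
-0.135 -0.2 [ 0.9457  0.7119 -1.0743  1.8446  0.6526  1.2303  1.2386]
-0.135 -0.35 [ 0.8779  0.8145 -1.0764  1.7334  0.665   1.4277  1.2118]
-0.2 0 [ 1.1424  0.4527 -1.0655  2.1334  0.5337  0.8516  1.3849]
-0.2 -0.2 [ 1.0378  0.5984 -1.0714  1.9952  0.5894  1.1361  1.2937]
-0.2 -0.35 [ 0.9664  0.7118 -1.0742  1.8931  0.6158  1.335   1.2416]
```

```bash
cat >> h.py <<'E'
PIT=.6
def pick(y,g=.012,F=70):
    d=np.array([np.sin(PIT),0,-np.cos(PIT)]); o=flip(ori(Rk.y,PIT))
    gp=np.array([-.030,y,.0959])+g*np.array([np.cos(T),0,-np.sin(T)]); tcp=gp+ctrl.grip_depth*d
    ctrl.set_gripper(.07)
    ctrl.movep(rk(*(tcp+[0,0,.1])),o)
    print("hit",ctrl.movel(rk(*tcp),rate=.1,contact_N=15),ctrl.current_contact_force())
    ctrl.set_gripper(0,F); print("gap",ctrl.current_finger_gap(),ctrl.current_grasp_force(),ctrl.current_contact_force())
E
python3 - <<'E'
from h import *
pick(-.087)
print(ctrl.current_q(),ctrl.current_tcp_pos(),ctrl.current_time_s())
p=ctrl.read_camera("scene");cv2.imwrite("pics/s2.png",cv2.resize(p[180:400,130:380,::-1],None,fx=2.6,fy=2.6))
E
```

```text
hit False [ 0.17    0.3063 -0.3296]
gap 0.03897044162500663 70.2358540892601 [-0.9119 -0.0755  2.5887]
[ 0.0243  0.6384 -0.6223  2.2834  1.7967  0.7827 -0.8774] [0.538  0.0808 0.0723] 22.7667
```

View pics/s2.png

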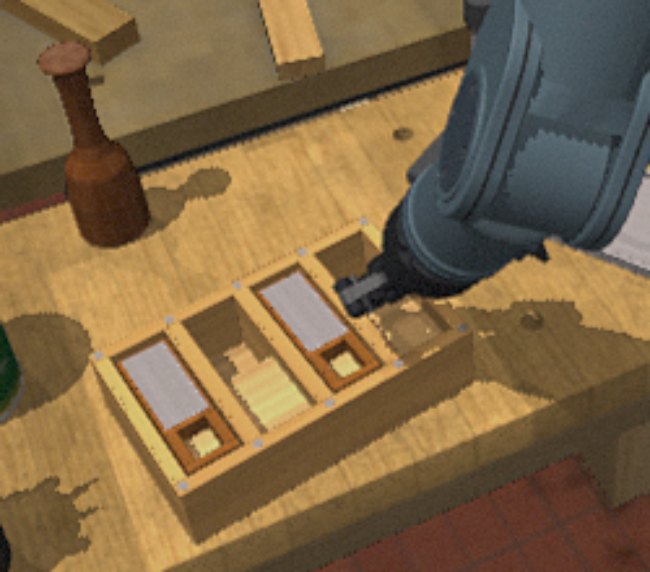

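```bash
cat >> h.py <<'E'
S0=np.array([.5922,-.1348,.0623]); HK=-.0324
def stand_now(img=None,blocks=False):
    ref=cv2.cvtColor(cv2.imread("pics/t1.png"),cv2.COLOR_BGR2GRAY)
    cur=cv2.cvtColor(ctrl.read_camera("top") if img is None else img,cv2.COLOR_RGB2GRAY)
    x0,x1,y0,y1=318,380,190,(240 if blocks else 310)
    tpl=ref[y0:y1,x0:x1]
    m=cv2.matchTemplate(cur[140:360,270:430],tpl,cv2.TM_CCOEFF_NORMED); _,mx,_,loc=cv2.minMaxLoc(m)
    W=np.array([[1,0,270+loc[0]],[0,1,140+loc[1]]],np.float32)
    try:
        cc,W=cv2.findTransformECC(tpl,cur,W,cv2.MOTION_EUCLIDEAN,(3,100,1e-5),None,5)
    except cv2.error: cc=0
    def mp(X): 
        u=proj("top",X)[0]-[x0,y0]; return ray("top",W@[*u,1],X[2])
    a=np.array([*S0[:2],.016]); n=np.array([np.cos(S0[2]),np.sin(S0[2]),0])*.05
    A,B=mp(a),mp(a+n); D=B-A
    v=np.array([A[0],A[1],np.arctan2(D[1],D[0])]); print("stand",v,"tm",round(mx,3),"cc",round(cc,3)); return v
E
python3 - <<'E'
from h import *
stand_now()
p=ctrl.current_tcp_pos()
ctrl.movel([p[0],p[1],p[2]+.14],rate=.1); print("gap",ctrl.current_finger_gap(),ctrl.current_grasp_force(),ctrl.current_contact_force())
stand_now()
ctrl.movep([.42,.0,.24],flip(ori(.03,PIT-.77)));print("gap",ctrl.current_finger_gap(),ctrl.current_q())
v=stand_now()
pp=ctrl.read_camera("scene");t=ctrl.read_camera("top")
a=cv2.resize(pp[100:340,230:450,::-1],(400,436)); b=cv2.resize(t[150:330,250:430,::-1],(400,400)); b=np.vstack([b,b[:36]])
cv2.imwrite("pics/s3.png",np.hstack([a,b]))
print(ctrl.current_time_s())
E
```

```text
stand [ 0.5922 -0.1348  0.0618] tm 1.0 cc 1.0
gap 0.038809651294055565 70.35780161619186 [-0.4103  0.2206 -2.8094]
stand [ 0.5923 -0.1348  0.0698] tm 0.966 cc 0.965
gap 0.03904352974321596 [ 0.6463  0.3664 -0.9001  1.9411  0.2733  1.1531  1.2221]
stand [ 0.5934 -0.1347  0.0728] tm 0.883 cc 0.885
26.0083
```

View pics/s3.png

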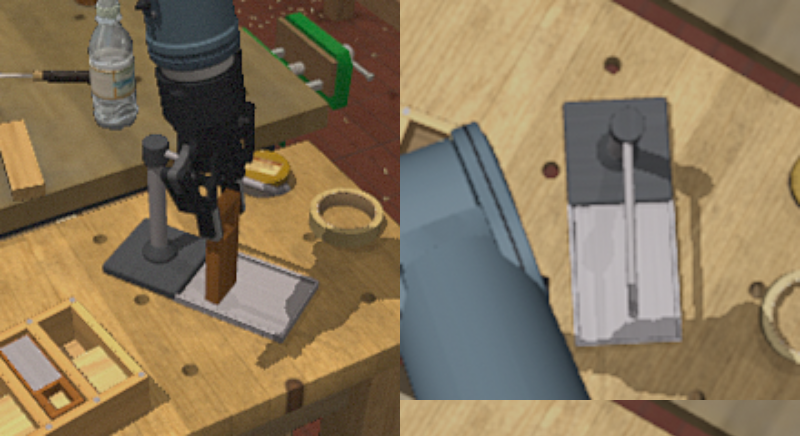

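The block hangs vertically in the grip and the stand is still where it was. I'll hang it now.

```bash
cat >> h.py <<'E'
HP=PIT-.77
def hang(v,x,dg=.010,z0=.1845):
    yh=v[2]+HK; c,s=np.cos(yh),np.sin(yh); o=flip(ori(yh,HP))
    def P(x,z):
        g=np.array([v[0]+c*x,v[1]+s*x,z+dg]); return g+ctrl.grip_depth*np.array([np.sin(HP)*c,np.sin(HP)*s,-np.cos(HP)])
    ctrl.movel(P(-.225,z0+.03),o,rate=.15); ctrl.movel(P(-.215,z0),rate=.1)
    print("gap",ctrl.current_finger_gap())
    f=ctrl.movel(P(x,z0),rate=.08,contact_N=6); print("ins contact",f,ctrl.current_contact_force(),ctrl.current_tcp_pos()-P(x,z0))
    if f: return False
    f=ctrl.movel(P(x,.165),rate=.04,contact_N=4); print("low contact",f,ctrl.current_contact_force(),ctrl.current_tcp_pos()-P(x,.1695))
    t=ctrl.current_tcp_pos()
    ctrl.set_gripper(.06)
    ctrl.movel(np.array(t)+[0,0,.03],rate=.05); ctrl.movel(np.array(t)+[0,0,.12],rate=.15)
    return True
E
python3 - <<'E'
from h import *
v=np.array([.5922,-.1348,.0640])
print(hang(v,-.080))
print(ctrl.current_time_s())
ctrl.movep([.45,.06,.28],flip(ori(-.1,HP)))
pp=ctrl.read_camera("scene");t=ctrl.read_camera("top")
a=cv2.resize(pp[100:340,230:450,::-1],(400,436)); b=cv2.resize(t[150:330,250:430,::-1],(400,400)); b=np.vstack([b,b[:36]])
cv2.imwrite("pics/s4.png",np.hstack([a,b])); cv2.imwrite("pics/t4.png",t[:,:,::-1])
E
```

```text
gap 0.03867600359352538
ins contact False [ 0.2286 -0.3966 -2.7756] [-0.0004 -0.0002  0.    ]
low contact True [-1.9347 -0.4151  8.5791] [ 0.     -0.0001 -0.0002]
True
31.7917
```

View pics/s4.png

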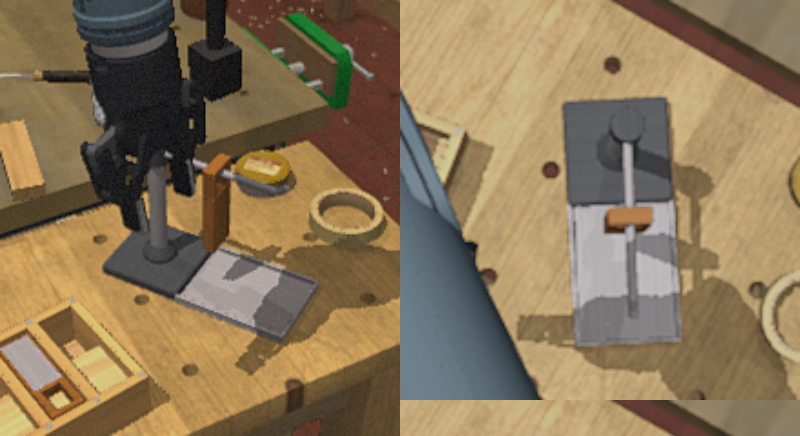

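Block 1 hangs on the rod over the dish at about (628,220), and the stand hasn't moved. Next block.

```bash
sed -i 's/o=ori(Rk.y); ctrl.set_gripper(0)/o=flip(ori(Rk.y)); ctrl.set_gripper(0)/' h.py
cat >> h.py <<'E'
def fetch(y):
    press(y); pick(y)
    p=ctrl.current_tcp_pos(); ctrl.movel([p[0],p[1],p[2]+.14],rate=.1); print("gap",ctrl.current_finger_gap(),ctrl.current_contact_force())
    t=ctrl.read_camera("top"); stand_now(t,True); stand_now(t)
    ctrl.movep([.42,.0,.24],flip(ori(.03,HP)))
    print("gap",ctrl.current_finger_gap())
    t=ctrl.read_camera("top"); stand_now(t,True); stand_now(t)
    pp=ctrl.read_camera("scene")
    a=cv2.resize(pp[100:340,230:450,::-1],(400,436)); b=cv2.resize(t[150:330,250:430,::-1],(400,400)); b=np.vstack([b,b[:36]])
    cv2.imwrite(f"pics/f{abs(int(y*1000))}.png",np.hstack([a,b])); print(ctrl.current_time_s())
E
python3 -c "
from h import *
fetch(-.029)"
```

```text
press contact False [0.6136 0.1146 0.0361] [0.8169 0.5284 0.0965]
hit False [-0.031   0.4397 -0.165 ]
gap 0.03894264499481908 70.30664473772049 [-1.6759  0.3225  2.491 ]
gap 0.03899313098090868 [ 0.2603  0.0508 -1.4373]
stand [ 0.5922 -0.1348  0.0624] tm 1.0 cc 1.0
stand [ 0.5919 -0.1348  0.0599] tm 0.921 cc 0.929
gap 0.038974554472057506
stand [ 0.5922 -0.1348  0.0625] tm 1.0 cc 1.0
stand [ 0.5927 -0.1348  0.0571] tm 0.852 cc 0.862
43.075
```

View pics/f29.png

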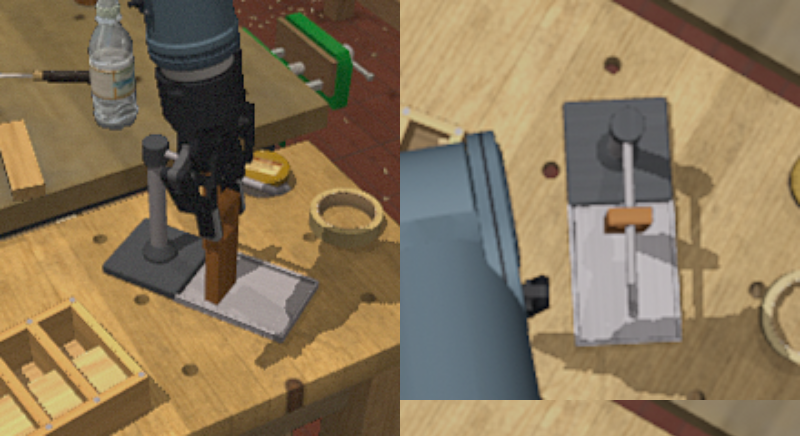

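The block is held vertically as before, and the plate match shows the stand unmoved.

```bash
python3 -c "
from h import *
ok=hang(np.array([.5922,-.1348,.0640]),-.111); print(ok)
if ok:
    ctrl.movep([.45,.06,.28],flip(ori(-.1,HP)))
    fetch(.087)"
```

```text
gap 0.038816596099090925
ins contact False [ 0.2672  0.2023 -2.5857] [-0.0005 -0.0001  0.    ]
low contact True [-0.859   0.1345  8.1118] [-0.     -0.0001 -0.0002]
True
press contact False [0.6543 0.2232 0.0361] [-0.3911  0.4274  0.0987]
hit False [0.0568 0.0512 0.0596]
gap 0.038742190872946114 70.30992776155472 [-1.4542  0.1889  2.8382]
gap 0.038743571284710024 [ 0.0153  0.9978 -1.1815]
stand [ 0.5922 -0.1348  0.0623] tm 1.0 cc 1.0
stand [ 0.5919 -0.1348  0.0571] tm 0.865 cc 0.88
gap 0.038702870929026315
stand [ 0.5922 -0.1348  0.0624] tm 1.0 cc 1.0
stand [ 0.5926 -0.1348  0.0543] tm 0.8 cc 0.817
59.775
```

View pics/f87.png

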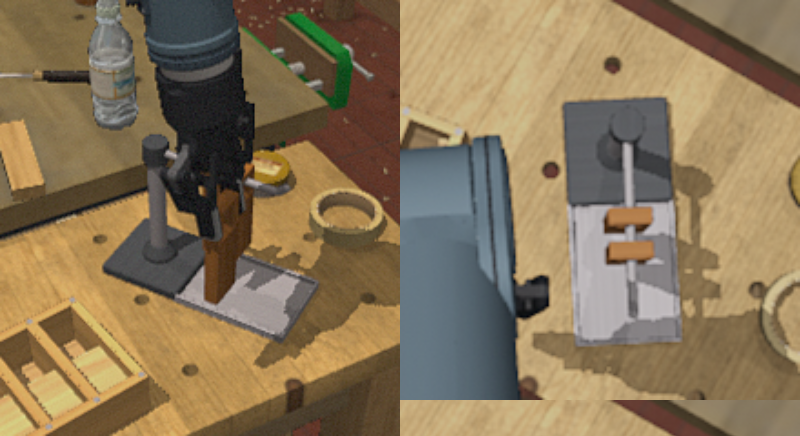

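Two blocks are hanging at about (628,220) and (630,252). The third is held vertically, and the stand hasn't moved.

```bash
python3 -c "
from h import *
ok=hang(np.array([.5922,-.1348,.0640]),-.141); print(ok)
if ok:
    ctrl.movep([.45,.08,.32],flip(ori(-.1,HP))); ctrl.sleep(1.5)
    t=ctrl.read_camera('top'); stand_now(t,True); pp=ctrl.read_camera('scene')
    a=cv2.resize(pp[100:340,230:450,::-1],(400,436)); b=cv2.resize(t[150:330,250:430,::-1],(400,400)); b=np.vstack([b,b[:36]])
    cv2.imwrite('pics/end.png',np.hstack([a,b])); print(ctrl.current_time_s())"
```

```text
gap 0.038723684356108894
ins contact False [ 0.643   0.3994 -1.6365] [-0.0006 -0.0001 -0.0001]
low contact True [-1.3189 -0.407   7.5675] [-0.     -0.0001  0.0001]
True
stand [ 0.5922 -0.1348  0.0625] tm 1.0 cc 1.0
67.2667
```

View pics/end.png

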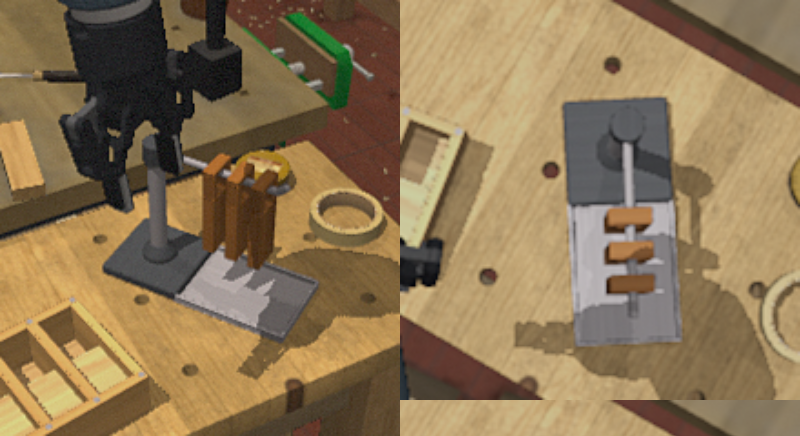

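All three blocks hang on the hook at about (628,220), (630,252) and (631,284), clear of each other and over the dish. The robot is touching nothing.

```bash
python3 -c "
from h import *
ctrl.sleep(3); print(ctrl.close_job())"
```

```text
the job is handed in; nothing more can be done
None
```

The hook was turned over the dish first (about 2 degrees off its middle line by my fit), all three blocks in the rack now hang free on it, the tin and tape were not touched, and the job is handed in; no verdict came back.

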